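# Gauge the depth of a lamp foot's socket

### The arm

A 6-joint arm with a two-finger parallel gripper is mounted at the origin on a cart in front of the work surface, level with it; the furniture and walls round the work are solid. World frame = base frame: x ahead of the robot, y to its left, z up, the work surface at z = 0. Lengths are in m, angles in rad, forces in N, time in s.
With the tool pointing down it reaches from about 0.35 to 0.875 m from the base axis. Payload 4.2 kg.
Tool frame: the origin (TCP) lies midway between the tips of the shut fingers; the grasp point (between the pads) lies 19 mm behind it; y points along the fingers, x is the direction in which the jaws open and shut, and the axes are right-handed (so a half turn about y gives the same grasp; the last joint's range is limited). The gripper opens to 85 mm and grips with 20 to 120 N. Pads are 22 mm wide; open, the fingers measure 114 mm over their backs; the gripper's body (76 mm by 85 mm) begins 54 mm behind the grasp point. The pads swing forward as they close: fully open they stand 13 mm farther back than shut.
Start: joints at [-1.03, 0.385, 0.008, 0, -1.194, -0.259], TCP at [0.174, -0.6, 0.231] pointing down, gripper open.
Joint ranges: [-3.14, 3.14], [-1.21, 2.06], [-1.07, 1.41], [-3.16, 2.05], [-2.99, -0.16], [-3.1, 3.1]. Speed limits (rad/s): [2.79, 2.79, 3.14, 3.14, 3.14, 3.14].

### API

Orientations are given as a unit quaternion [w, x, y, z].
In Python, from bench import status, vision, finish_job gives the robot as it stands.
- The arm moves only by the shell command python3 -m creep 'ROWS' [FORCE]. ROWS is JSON, a list of rows, each a list of 3 entries, a list of its own where there are three numbers: the opening, from 0 (shut) to 1 (fully open), then the shift along the tool's x, y, z in cm, then the turn, a rotation vector about the tool's x, y, z in rad. A call has 1 to 20 rows; each row shifts and turns the commanded pose from where the row before left it, along the tool's axes as they then stand; what a row does not reach is not made up. A row lasts 1/12 s, in which the tool goes at most 41.7 mm and 7.16 degrees, less where a joint would pass 70% of its speed; a pose out of reach is approached as far as the arm can. A call is refused whole if a number of a shift passes 4.17 or a number of a turn 0.125, either way. A call with a gripper value outside its range is refused whole. The fingers move at their own pace and stop on an object; FORCE is the grip in N (left out, the last holds). Time passes only in rows, so rows that do not move let the fingers close. It gives the time, the measured TCP pose, the force and the opening at its end, in the units of the state.
- status.get_state(): the state, without advancing time (a new reading comes with each control period).
- vision.read_camera(name): name is "scene" or "top" or "wrist"; returns a dict with "frame" (400x640x3 uint8, red, green, blue), "fx", "fy", "cx", "cy" (pixels), "T" (4x4, takes a point from camera to world coordinates); the wrist camera has in their place "hand_eye" (4x4, takes a point from camera to tool coordinates, whose origin is the TCP and whose axes are the tool frame's). Camera axes: x right, y up, looking along -z (the intrinsics and any distortion apply to the point x, -y, -z); pixel columns grow to the right and rows downward; lengths in m; the calibration is good to about 2 mm. The wrist camera is an equidistant fisheye: a pixel r from the principal point sees the ray r / f radians off the axis. A picture is of the moment at which its call begins: read the wrist's pose just before it. There is no depth.
- finish_job(): hands the job in, once; it reports no verdict.
The state is a dict: "clock": time; "joint_positions": joint angles; "dq": joint speeds; "joint_efforts": joint torques, N m; "position": TCP position; "ee_rot": TCP orientation; "ft_force": force on the tool from outside, world axes, zero at the start; "moment": the same for the moment, N m; "width": finger opening in m.
Only numpy, scipy, OpenCV 4.12 (cv2) and the standard library are available. Lean on these libraries where they do the work, as an engineer would, in place of code of your own. Each camera call takes 0.05 s, during which the arm holds its last target. There are 200 camera calls.

### The job

The upright for the second lamp has to be cut to length: take the depth gauge from its wooden stand, measure the socket of the lamp foot that has no brass tube yet (bridge flat on the foot, rod gently down until it bottoms out), and put the gauge back upright in its stand with the measured depth still set on it. Press lightly, the wood under the socket is thin (30 N would spoil it), and leave the glass cutter and the flux brush where they lie.

Things in the scene. Friction and masses are not known exactly. Their poses are not given: they have to be found in the camera images.
- gauge: Depth gauge, 0.11 to 0.18 kg, starts in the gauge stand. Origin: centre of the underside of its bridge, z up. The bridge is a plain steel bar 64 x 18 x 10 mm, long side along x, with a hub 17 mm across reaching 17 mm above the underside and a small drag screw on the hub's +y side, 19 mm out. An upright steel rod slides through the hub
- gauge_rod (a joint): how far the rod stands out below the bridge's underside, in m (0 to 0.072): the depth shown. A drag fit holds it where it is left; sliding takes about 5 N either way. Starts at 0.018 to 0.030, less than the socket's depth, so the bridge lands on the foot first and stays there while the rod is pushed on through it
- rod_head (a point): where to hold the gauge: on the rod's axis within the dark knurled head, 18 mm across, which takes up the uppermost 34 mm of the rod, above a flange 32 mm across and 4 mm thick. The point is 118 mm above the rod's tip, 12 mm below the head's top and 22 mm above the flange
- rod_tip (a point): lower end of the steel rod, on its axis; the rod is 130 mm long with its head, 10 mm thick, tapered to 6 mm over the last 3 mm
- foot_empty: turned wooden lamp foot, 110 mm across at the bottom, 78 mm high, with a flat top 72 mm across; weighted, does not shift. In the middle of its top is the empty socket. Origin: centre of its underside, z up. Other foot of the pair looks the same but carries a brass tube
- socket_mouth (a point): centre of the empty socket's mouth, level with the foot's flat top (z = 78 mm). Upright round blind bore 12 mm across, its edge opened to 15 mm over the top 2 mm; bored by hand, depth unknown, somewhere between 38 and 62 mm. Its flat bottom (socket_bottom in the rules) has to be felt for
- foot_fitted: the other lamp foot, same shape, with a brass tube 12 mm thick standing 54 mm above its top (top of the tube at z = 132 mm); not to be measured. Origin: centre of its underside
- gauge_stand: block of light wood, 58 x 56 mm and 85 mm high on a foot plate 78 x 76 mm, with an upright hole 16 mm across and 73 mm deep in its middle, so the rod's tip touches nothing in it; does not shift. Origin: centre of its underside, z up
- glass_cutter: glass cutter with brass barrel, 13 x 143 x 13 mm, lying on the bench near the stand; leave it there
- flux_brush: thin flux brush, 12 x 140 x 6 mm, lying on the bench near the stand; leave it there
Things that resemble listed ones, but are neither listed nor needed, are in the scene too. What is shaped like the foot_empty but purple is not meant.

How it is judged:
By the outcome, as a careful person would: the job done as asked, in the order asked, and still so for the second after the job is handed in, with the robot touching nothing.
It also fails if it takes over 51 s, if anything falls off the work surface, if the arm or the gripper's body presses on something with over 40 N, if the wrist force passes 120 N, or if a joint passes its speed limit or range.

## Working session

There is one attempt and no reset: what is moved stays moved. The work goes in short steps, Python scripts to look and compute and a shell command to move; the robot and the scene stay as the last step left them, time stands still between calls to the robot, and variables do not carry over. Pictures are saved under pics/ and viewed, about 8 in all and at most 12, crops included, and the job is handed in when it is done.

```bash
mkdir -p pics && ls && python3 - <<'E'
from bench import status, vision
import cv2,numpy as np,pickle
s=status.get_state()
print({k:np.round(v,3) for k,v in s.items()})
d={}
for n in ("scene","top"):
    r=vision.read_camera(n); d[n]=r
    cv2.imwrite(f"pics/{n}0.png",r["frame"][:,:,::-1])
    print(n,r["fx"],r["fy"],r["cx"],r["cy"],np.round(r["T"],3).tolist(),[k for k in r])
pickle.dump(d,open("cams.pkl","wb"))
E
```

```text
pics
{'clock': np.float64(0.0), 'joint_positions': array([-1.030e+00,  3.860e-01,  7.000e-03, -1.000e-03, -1.194e+00,
       -2.590e-01]), 'dq': array([-0.   ,  0.   , -0.   ,  0.001,  0.001, -0.001]), 'joint_efforts': array([-2.0000e-03, -3.9229e+01,  1.8840e+01,  4.1860e+00, -5.0000e-03,
       -0.0000e+00]), 'position': array([ 0.174, -0.6  ,  0.23 ]), 'ee_rot': array([-0.426,  0.424,  0.566, -0.565]), 'ft_force': array([ 0.171, -0.545, -0.164]), 'moment': array([ 0.   , -0.019, -0.011]), 'width': np.float64(0.086)}
scene 441.0194022973986 441.0194022973986 319.6226810096025 201.92036029132743 [[-0.907, 0.261, -0.33, 0.014], [-0.421, -0.582, 0.696, 1.222], [-0.01, 0.77, 0.638, 1.106], [0.0, 0.0, 0.0, 1.0]] ['frame', 'fx', 'fy', 'cx', 'cy', 'T']
top 514.912913914768 514.912913914768 321.9467128351064 200.4640787274455 [[-0.029, 0.971, -0.239, 0.134], [-1.0, -0.03, 0.001, 0.188], [-0.006, 0.239, 0.971, 1.675], [0.0, 0.0, 0.0, 1.0]] ['frame', 'fx', 'fy', 'cx', 'cy', 'T']
```

View pics/scene0.png

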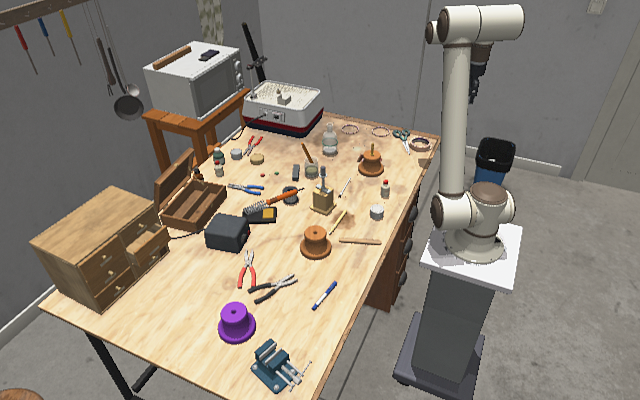

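View pics/top0.png

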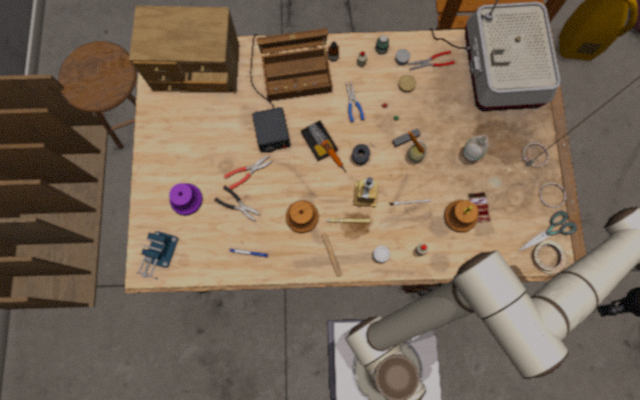

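Scene view: purple foot at (237,320), brown foot at (316,241) with an open hole, brown foot at (371,161) with a brass tube, and the stand with the gauge at (323,197). In the top view these are at (185,198), (303,216), (461,215) and (366,192). The foot at (303,216) fits: it is brown with no tube. I'll confirm with one enlarged crop.

```bash
cat > h.py <<'E'
import numpy as np,pickle
from scipy.spatial.transform import Rotation as R
def ray(c,u,v):
    T=np.array(c["T"]);d=np.array([(u-c["cx"])/c["fx"],-(v-c["cy"])/c["fy"],-1.])
    return T[:3,3],T[:3,:3]@d
def onplane(c,u,v,z):
    o,d=ray(c,u,v);return o+d*(z-o[2])/d[2]
def proj(c,p):
    T=np.array(c["T"]);q=T[:3,:3].T@(np.array(p)-T[:3,3])
    return c["cx"]-c["fx"]*q[0]/q[2],c["cy"]+c["fy"]*q[1]/q[2]
def Rq(s): q=s["ee_rot"];return R.from_quat([q[1],q[2],q[3],q[0]])
E
python3 - <<'E'
import cv2,numpy as np
from h import *
d=pickle.load(open("cams.pkl","rb"))
f=lambda n,x,y,w,h,k:cv2.resize(d[n]["frame"][y:y+h,x:x+w,::-1],None,fx=k,fy=k,interpolation=cv2.INTER_CUBIC)
a=f("scene",285,150,133,120,6)[:, :798]   # 798x720
a=cv2.resize(f("scene",290,135,100,125,4),(400,500)); b=cv2.resize(f("top",280,160,100,125,4),(400,500))
cv2.imwrite("pics/crop1.png",np.hstack([a,b]))
t=d["top"];s=d["scene"]
print("foot top",onplane(t,303,212,.078),onplane(s,316,233,.078))
print("stand",onplane(t,366,195,.085),onplane(s,323,192,.085))
print("fitted",onplane(t,461,210,.078))
E
```

```text
foot top [0.4908732  0.24690189 0.078     ] [0.48769765 0.25542235 0.078     ]
stand [0.53865888 0.04484051 0.085     ] [0.55478383 0.05162084 0.085     ]
fitted [ 0.48210758 -0.25457083  0.078     ]
```

View pics/crop1.png

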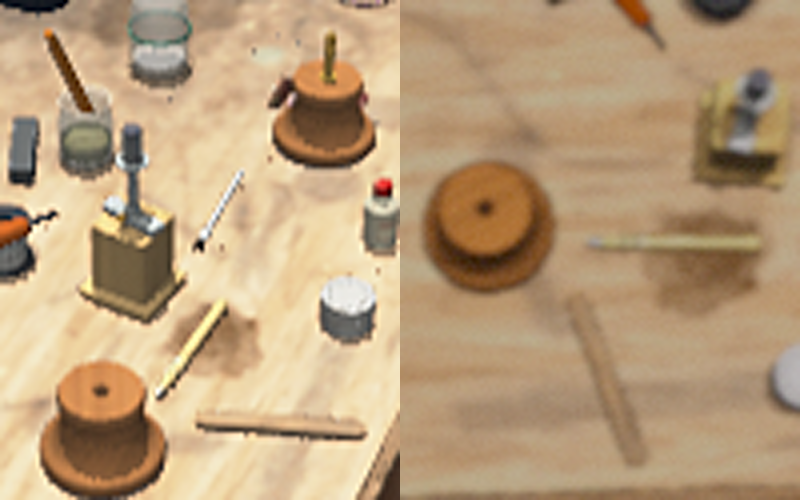

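Confirmed in the crop: the left foot has the open bore (scene 315,233; top 301,212), and the right one carries the brass tube. The gauge stands in the stand block. Next I triangulate and work out the first move.

```bash
cat >> h.py <<'E'
def tri(pairs):
    A=np.zeros((3,3));b=np.zeros(3)
    for c,u,v in pairs:
        o,d=ray(c,u,v);d=d/np.linalg.norm(d);M=np.eye(3)-np.outer(d,d);A+=M;b+=M@o
    return np.linalg.solve(A,b)
def togo(s,target): return np.round(Rq(s).inv().apply(np.array(target)-s["position"])*100,2)
E
python3 - <<'E'
from h import *
from bench import status
d=pickle.load(open("cams.pkl","rb"));t=d["top"];s=d["scene"]
print("head top",tri([(t,369.25,180),(s,323,166.3)]),"flange",tri([(t,368.25,183),(s,322.75,175.5)]))
print("hole",tri([(t,301.25,212),(s,315.25,232.75)]),onplane(t,301.25,212,.078),onplane(s,315.25,232.75,.078))
print("bridge dir",onplane(s,330,192,.095)-onplane(s,317,185.75,.095))
st=status.get_state();print(np.round(Rq(st).as_matrix(),3))
print(togo(st,[.54,.045,.27]))
E
```

```text
head top [0.55731703 0.04291934 0.19509867] flange [0.55931079 0.04228843 0.15342322]
hole [0.49178607 0.25259969 0.07506616] [0.49104243 0.25245967 0.078     ] [0.49052029 0.25536059 0.078     ]
bridge dir [-0.05986534  0.01462663  0.        ]
[[-0.278 -0.001 -0.961]
 [ 0.961  0.002 -0.278]
 [ 0.002 -1.     0.   ]]
[ 51.77  -3.87 -53.11]
```

```bash
python3 -m creep '[[1,[2.55,-0.2,-2.73],[0,0,0]],[1,[2.55,-0.2,-2.73],[0,0,0]],[1,[2.55,-0.2,-2.73],[0,0,0]],[1,[2.55,-0.2,-2.73],[0,0,0]],[1,[2.55,-0.2,-2.73],[0,0,0]],[1,[2.55,-0.2,-2.73],[0,0,0]],[1,[2.55,-0.2,-2.73],[0,0,0]],[1,[2.55,-0.2,-2.73],[0,0,0]],[1,[2.55,-0.2,-2.73],[0,0,0]],[1,[2.55,-0.2,-2.73],[0,0,0]],[1,[2.55,-0.2,-2.73],[0,0,0]],[1,[2.55,-0.2,-2.73],[0,0,0]],[1,[2.55,-0.2,-2.73],[0,0,0]],[1,[2.55,-0.2,-2.73],[0,0,0]],[1,[2.55,-0.2,-2.73],[0,0,0]],[1,[2.55,-0.2,-2.73],[0,0,0]],[1,[2.55,-0.2,-2.73],[0,0,0]],[1,[2.55,-0.2,-2.73],[0,0,0]],[1,[2.55,-0.2,-2.73],[0,0,0]],[1,[2.55,-0.2,-2.73],[0,0,0]]]'
cat >> h.py <<'E'
def wproj(w,s,p):
    H=np.array(w["hand_eye"]);q=Rq(s).inv().apply(np.array(p)-s["position"])
    q=H[:3,:3].T@(q-H[:3,3]);x=np.array([q[0],-q[1],-q[2]]);n=np.hypot(x[0],x[1]);r=np.arctan2(n,x[2])
    return w["cx"]+w["fx"]*r*x[0]/n,w["cy"]+w["fy"]*r*x[1]/n
def wray(w,s,u,v):
    H=np.array(w["hand_eye"]);a=np.array([(u-w["cx"])/w["fx"],(v-w["cy"])/w["fy"]]);r=np.linalg.norm(a)
    k=np.sin(r)/r;d=np.array([a[0]*k,-a[1]*k,-np.cos(r)])
    return s["position"]+Rq(s).apply(H[:3,3]),Rq(s).apply(H[:3,:3]@d)
def wplane(w,s,u,v,z):
    o,d=wray(w,s,u,v);return o+d*(z-o[2])/d[2]
E
python3 - <<'E'
from h import *
from bench import status,vision
import cv2
s=status.get_state();w=vision.read_camera("wrist")
pickle.dump((s,w),open("w1.pkl","wb"));cv2.imwrite("pics/w1.png",w["frame"][:,:,::-1])
print(s["clock"],s["position"],s["joint_positions"],w["fx"],w["cx"],w["cy"]);print(np.round(w["hand_eye"],3))
print("head",wproj(w,s,[.557,.043,.193]),"hole",wproj(w,s,[.491,.2535,.078]))
E
```

```text
clock: 1.77
position: [0.5568, 0.0432, 0.2711]
ee_rot: [0.425, -0.425, -0.565, 0.566]
ft_force: [0.7, -0.7, -0.6]
width: 0.0855
1.7667 [0.5567602  0.04320605 0.27106875] [ 3.67534175e-01  2.45608975e-01 -9.20708070e-02 -2.42314655e-04
 -1.23384862e+00 -1.65615081e+00] 309.70691628693146 316.68627318118325 201.9716943597718
[[ 1.     0.     0.001  0.001]
 [ 0.001  0.292 -0.956 -0.141]
 [-0.     0.956  0.292  0.075]
 [ 0.     0.     0.     1.   ]]
head (np.float64(315.37109546626994), np.float64(212.4857107302235)) hole (np.float64(494.13916322566706), np.float64(177.51423579875208))
```

View pics/w1.png

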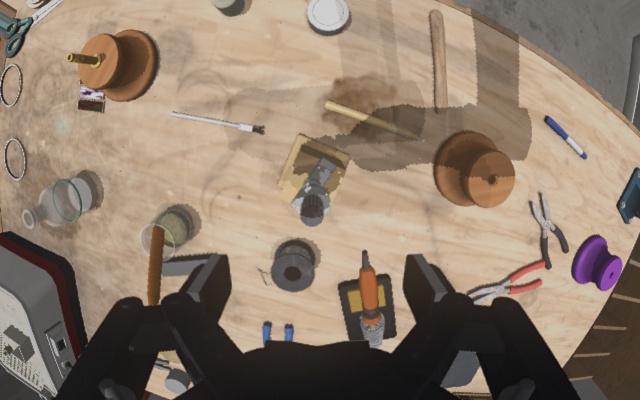

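Wrist view: the gauge head is near (311,208), the empty foot's hole at (492,180), and the tube foot at (100,60). Positions agree within a few mm. One enlarged crop should refine both.

```bash
python3 - <<'E'
from h import *
import cv2
s,w=pickle.load(open("w1.pkl","rb"));f=w["frame"][:,:,::-1]
a=cv2.resize(f[130:230,270:350],None,fx=5,fy=5,interpolation=cv2.INTER_CUBIC)
b=cv2.resize(f[130:230,450:530],None,fx=5,fy=5,interpolation=cv2.INTER_CUBIC)
cv2.imwrite("pics/w1c.png",np.hstack([a,b]))
E
```

```text
(no output)
```

View pics/w1c.png

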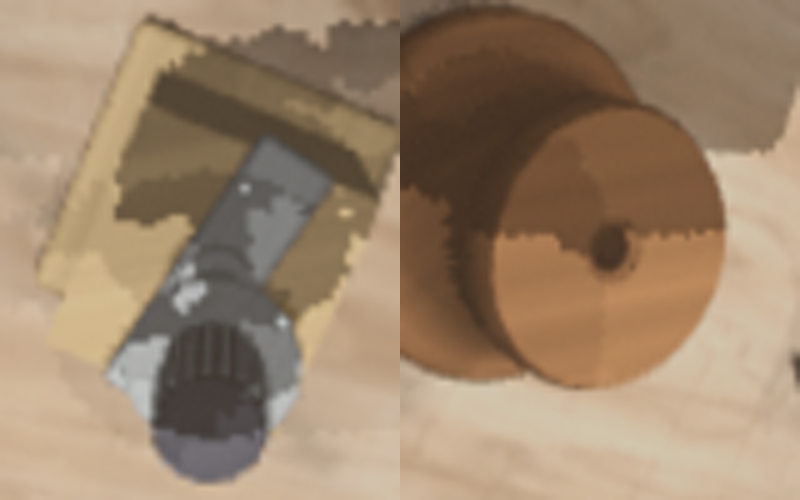

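```bash
python3 - <<'E'
from h import *
s,w=pickle.load(open("w1.pkl","rb"));d=pickle.load(open("cams.pkl","rb"));t=d["top"];c=d["scene"]
for z in(.187,.191,.195): print(wplane(w,s,312,215.6,z))
print("hole",wplane(w,s,492,179.6,.078))
# bridge: underside-plane .095 top face corners of visible bar end (265,137),(330,178); far end
px=[(265,137),(330,178),(110,375)]
P=[wplane(w,s,270+u/5,130+v/5,.095) for u,v in px];print(np.round(P,4))
print("ctr flange joint", tri([(t,369.25,180),(c,323,166.3)]))
q=[ (f"{i}",ray(k,u,v)) for i,(k,u,v) in enumerate([(t,369.25,180),(c,323,166.3)])]
o,dd=wray(w,s,312,215.6);L=q+[("w",(o,dd))]
A=np.zeros((3,3));b=np.zeros(3)
for _,(o,k) in L:
    k=k/np.linalg.norm(k);M=np.eye(3)-np.outer(k,k);A+=M;b+=M@o
print("3ray",np.linalg.solve(A,b))
E
```

```text
[0.56213987 0.04174749 0.187     ]
[0.56076338 0.04141969 0.191     ]
[0.55938689 0.0410919  0.195     ]
hole [0.49443013 0.25147772 0.078     ]
[[0.5295 0.0428 0.095 ]
 [0.534  0.0582 0.095 ]
 [0.5882 0.0253 0.095 ]]
ctr flange joint [0.55731703 0.04291934 0.19509867]
3ray [0.55835837 0.04187648 0.19420846]
```

```bash
python3 -m creep '[[1,[-0.1,1.8,-0.1],[0,0,0]],[1,[-0.1,1.8,-0.1],[0,0,0]],[1,[-0.07,1.8,-0.1],[0,0,0]],[1,[0,1.8,0],[0,0,0]],[1,[0,1.8,0],[0,0,0]],[1,[0,1.7,0],[0,0,0]],[0.4,[0,0,0],[0,0,0]],[0.4,[0,0,0],[0,0,0]],[0.4,[0,0,0],[0,0,0]]]' 20
python3 - <<'E'
from h import *
from bench import status,vision
import cv2
s=status.get_state();w=vision.read_camera("wrist")
pickle.dump((s,w),open("w2.pkl","wb"))
print("head",wproj(w,s,[.5605,.0415,.192]),wproj(w,s,s["position"]))
cv2.imwrite("pics/w2.png",cv2.resize(w["frame"][130:330,200:440,::-1],None,fx=3,fy=3,interpolation=cv2.INTER_CUBIC))
E
```

```text
clock: 2.57
position: [0.5607, 0.0397, 0.1652]
ee_rot: [-0.424, 0.425, 0.566, -0.565]
ft_force: [0.5, -1.1, -0.1]
width: 0.0517
head (np.float64(318.9118567866205), np.float64(290.6480382687107)) (np.float64(315.14719127099835), np.float64(261.4538689219795))
```

View pics/w2.png

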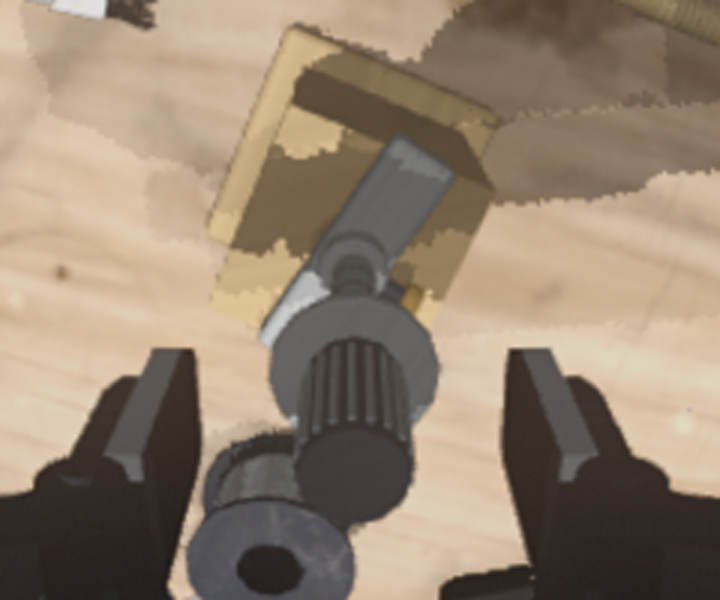

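The head top is at (318,289) in the full image, against a predicted (319,291), so the jaws are centred within about 1 mm and clear of the flange. Closing.

```bash
python3 -m creep '[[0.4,[0.1,0,0],[0,0,0]],[0,[0,0,0],[0,0,0]],[0,[0,0,0],[0,0,0]],[0,[0,0,0],[0,0,0]],[0,[0,0,0],[0,0,0]],[0,[0,0,0],[0,0,0]],[0,[0,0,0],[0,0,0]]]' 40
```

```text
clock: 3.2
position: [0.5604, 0.0406, 0.1652]
ee_rot: [-0.424, 0.425, 0.566, -0.565]
ft_force: [-0.3, -0.4, 4.5]
width: 0.0165
```

```bash
python3 -m creep '[[0,[0,-0.8,0],[0,0,0]],[0,[0,-1.3,0],[0,0,0]],[0,[0,-1.3,0],[0,0,0]],[0,[0,-1.3,0],[0,0,0]],[0,[0,-1.3,0],[0,0,0]],[0,[1.4,0,-0.34],[0,0,0]],[0,[2.6,0,-0.64],[0,0,0]],[0,[2.6,0,-0.64],[0,0,0]],[0,[2.6,0,-0.64],[0,0,0]],[0,[2.6,0,-0.64],[0,0,0]],[0,[2.6,0,-0.64],[0,0,0]],[0,[2.6,0,-0.64],[0,0,0]],[0,[2.6,0,-0.64],[0,0,0]],[0,[1.8,0,-0.44],[0,0,0]],[0,[0.8,0,-0.2],[0,0,0]],[0,[0.6,0,-0.13],[0,0,0]],[0,[0,0,0],[0,0,0]],[0,[0,0,0],[0,0,0]]]'
python3 - <<'E'
from h import *
from bench import status,vision
import cv2
s=status.get_state();w=vision.read_camera("wrist")
pickle.dump((s,w),open("w3.pkl","wb"))
print(s["position"],"hole pred",wproj(w,s,[.493,.2525,.078]),"head pred",wproj(w,s,s["position"]+[0,0,.031]),"tip pred",wproj(w,s,s["position"]-[0,0,.099]))
cv2.imwrite("pics/w3.png",cv2.resize(w["frame"][130:330,200:440,::-1],None,fx=3.3,fy=3,interpolation=cv2.INTER_CUBIC))
E
```

```text
clock: 4.7
position: [0.5498, 0.2744, 0.224]
ee_rot: [0.425, -0.425, -0.565, 0.566]
ft_force: [0.1, -0.4, -1.9]
width: 0.0164
[0.54984376 0.27441779 0.2239654 ] hole pred (np.float64(310.2850313689573), np.float64(125.62652100085387)) head pred (np.float64(314.71641195587785), np.float64(295.3463216988365)) tip pred (np.float64(315.8930861630275), np.float64(203.98899199557968))
```

View pics/w3.png

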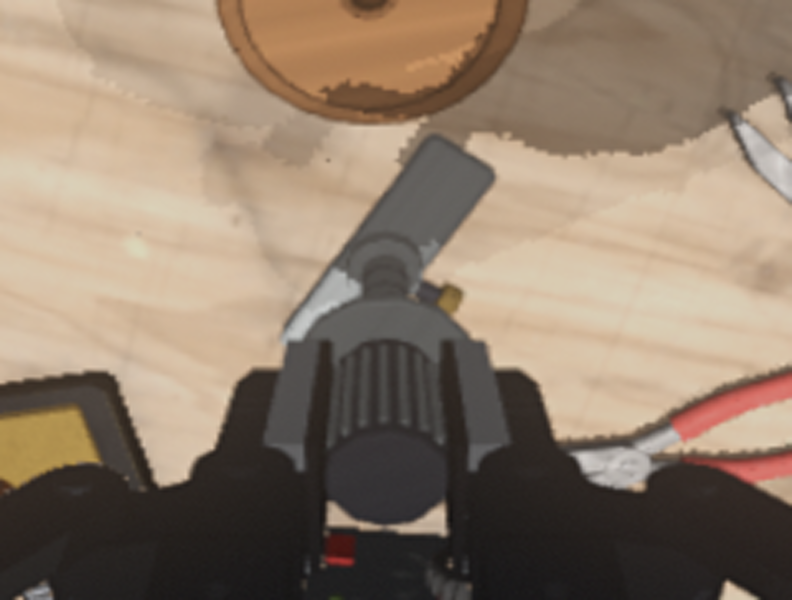

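Gauge is in hand with the bridge held; the hole sits at the crop's top edge, about (312,130). I need an enlarged look at the hole and the rod/hub.

```bash
python3 - <<'E'
from h import *
import cv2
s,w=pickle.load(open("w3.pkl","rb"));f=w["frame"][:,:,::-1]
a=cv2.resize(f[105:155,287:337],None,fx=8,fy=8,interpolation=cv2.INTER_CUBIC)
b=cv2.resize(f[200:307,290:347],(320,600),interpolation=cv2.INTER_CUBIC)
o=np.zeros((600,730,3),np.uint8);o[:400,:400]=a;o[:,405:725]=b;cv2.imwrite("pics/w3c.png",o)
E
```

```text
(no output)
```

View pics/w3c.png

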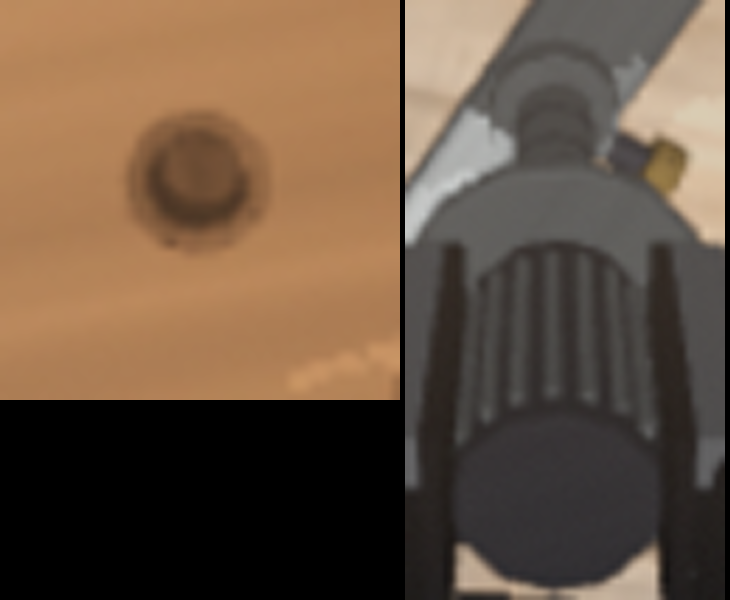

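```bash
python3 - <<'E'
from h import *
s,w=pickle.load(open("w3.pkl","rb"));z=s["position"][2];Ri=Rq(s).inv()
rel=lambda p:np.round(Ri.apply(p-s["position"])*1000,1)
print("hole",wplane(w,s,311.9,127.6,.078),rel(wplane(w,s,311.9,127.6,.078)))
print("hub",rel(wplane(w,s,316.7,217.5,z-.063)))
for h in(.025,.028,.031):print("head",h,rel(wplane(w,s,317.1,288.3,z+h)))
E
```

```text
hole [0.49435525 0.25443063 0.078     ] [ -3.7 146.   58.7]
hub [ 0.7 63.   1.2]
head 0.025 [  1.  -25.   -0.2]
head 0.028 [  1.  -28.    1.7]
head 0.031 [  1.  -31.    3.6]
```

```bash
python3 -m creep '[[0,[-0.06,0,0.8],[0,0,0]],[0,[-0.08,0,1.2],[0,0,0]],[0,[-0.1,0,1.35],[0,0,0]],[0,[-0.1,0,1.2],[0,0,0]],[0,[-0.06,0,0.8],[0,0,0]],[0,[-0.04,0,0.4],[0,0,0]],[0,[0,0.7,0],[0,0,0]],[0,[0,1,0],[0,0,0]],[0,[0,1,0],[0,0,0]],[0,[0,0.6,0],[0,0,0]],[0,[0,0.3,0],[0,0,0]],[0,[0,0,0],[0,0,0]],[0,[0,0,0],[0,0,0]]]'
```

```text
clock: 5.83
position: [0.4963, 0.255, 0.1879]
ee_rot: [0.425, -0.425, -0.565, 0.566]
ft_force: [0.5, 0.4, -1.2]
width: 0.0165
```

```bash
python3 -m creep '[[0,[-0.06,0,0.08],[0,0,0]],[0,[0,0.2,0],[0,0,0]],[0,[0,0.2,0],[0,0,0]],[0,[0,0.2,0],[0,0,0]],[0,[0,0.2,0],[0,0,0]],[0,[0,0.1,0],[0,0,0]],[0,[0,0,0],[0,0,0]]]'; python3 -m creep '[[0,[0,0.1,0],[0,0,0]],[0,[0,0.1,0],[0,0,0]],[0,[0,0.1,0],[0,0,0]],[0,[0,0,0],[0,0,0]]]'
```

```text
clock: 6.42
position: [0.4953, 0.254, 0.179]
ee_rot: [0.425, -0.425, -0.565, 0.566]
ft_force: [0.3, -0.2, -1.1]
width: 0.0165
clock: 6.75
position: [0.495, 0.2539, 0.1759]
ee_rot: [0.425, -0.425, -0.565, 0.566]
ft_force: [-1.6, -0.5, -0.9]
width: 0.0167
```

```bash
python3 -m creep '[[0,[0,0.1,0.04],[0,0,0]],[0,[0,0.1,0],[0,0,0]],[0,[0,0.1,0],[0,0,0]],[0,[0,0,0],[0,0,0]]]'; python3 -m creep '[[0,[0,0.1,0],[0,0,0]],[0,[0,0.1,0],[0,0,0]],[0,[0,0.1,0],[0,0,0]],[0,[0,0,0],[0,0,0]]]'
```

```text
clock: 7.08
position: [0.4949, 0.2538, 0.1729]
ee_rot: [0.425, -0.425, -0.565, 0.566]
ft_force: [-1.3, 0.1, -1.4]
width: 0.0166
clock: 7.42
position: [0.4949, 0.2539, 0.17]
ee_rot: [0.425, -0.425, -0.565, 0.565]
ft_force: [-0.6, -0.1, -1.2]
width: 0.0165
```

Entered freely. Continuing until the bridge lands (expected at TCP z ≈ 0.158).

```bash
python3 -m creep '[[0,[0,0.15,0],[0,0,0]],[0,[0,0.15,0],[0,0,0]],[0,[0,0.15,0],[0,0,0]],[0,[0,0.15,0],[0,0,0]],[0,[0,0.15,0],[0,0,0]],[0,[0,0.05,0],[0,0,0]],[0,[0,0,0],[0,0,0]]]'; python3 -m creep '[[0,[0,0.1,0],[0,0,0]],[0,[0,0.1,0],[0,0,0]],[0,[0,0.1,0],[0,0,0]],[0,[0,0,0],[0,0,0]]]';python3 -m creep '[[0,[0,0.1,0],[0,0,0]],[0,[0,0.1,0],[0,0,0]],[0,[0,0.1,0],[0,0,0]],[0,[0,0,0],[0,0,0]]]'
```

```text
clock: 8.0
position: [0.4949, 0.2539, 0.162]
ee_rot: [0.425, -0.425, -0.565, 0.565]
ft_force: [-1.5, -0.7, -1.2]
width: 0.0164
clock: 8.33
position: [0.495, 0.2539, 0.1591]
ee_rot: [0.425, -0.425, -0.565, 0.565]
ft_force: [-2.0, -0.7, -0.9]
width: 0.0169
clock: 8.67
position: [0.4953, 0.2541, 0.1574]
ee_rot: [-0.424, 0.425, 0.566, -0.565]
ft_force: [-3.6, -0.7, 3.2]
width: 0.0166
```

Bridge landed at TCP z ≈ 0.158. I'll push on slowly, easing the sideways force.

```bash
python3 -m creep '[[0,[0,0.1,0.05],[0,0,0]],[0,[0,0.1,0.03],[0,0,0]],[0,[0,0.1,0],[0,0,0]],[0,[0,0,0],[0,0,0]]]'; python3 -m creep '[[0,[0,0.1,0],[0,0,0]],[0,[0,0.1,0],[0,0,0]],[0,[0,0.1,0],[0,0,0]],[0,[0,0,0],[0,0,0]]]'
```

```text
clock: 9.0
position: [0.4948, 0.254, 0.1547]
ee_rot: [-0.424, 0.425, 0.566, -0.565]
ft_force: [-3.2, -0.6, 5.6]
width: 0.0166
clock: 9.33
position: [0.4948, 0.254, 0.1516]
ee_rot: [-0.424, 0.425, 0.566, -0.565]
ft_force: [-3.5, -1.9, 4.9]
width: 0.0165
```

```bash
python3 -m creep '[[0,[-0.03,0.1,0.05],[0,0,0]],[0,[0,0.1,0.03],[0,0,0]],[0,[0,0.1,0],[0,0,0]],[0,[0,0,0],[0,0,0]]]'; python3 -m creep '[[0,[0,0.1,0],[0,0,0]],[0,[0,0.1,0],[0,0,0]],[0,[0,0.05,0],[0,0,0]],[0,[0,0,0],[0,0,0]]]'
```

```text
clock: 9.67
position: [0.4944, 0.2538, 0.1489]
ee_rot: [-0.424, 0.425, 0.566, -0.565]
ft_force: [-2.7, -1.0, 5.3]
width: 0.0164
clock: 10.0
position: [0.4944, 0.2538, 0.1464]
ee_rot: [-0.424, 0.425, 0.566, -0.565]
ft_force: [-3.7, -0.8, 5.2]
width: 0.0167
```

```bash
python3 -m creep '[[0,[0,0.1,0.03],[0,0,0]],[0,[0,0.05,0],[0,0,0]],[0,[0,0,0],[0,0,0]]]'; python3 -m creep '[[0,[0,0.1,0],[0,0,0]],[0,[0,0.05,0],[0,0,0]],[0,[0,0,0],[0,0,0]]]'
```

```text
clock: 10.25
position: [0.4943, 0.2537, 0.145]
ee_rot: [-0.424, 0.425, 0.566, -0.564]
ft_force: [-3.9, -1.2, 6.4]
width: 0.0164
clock: 10.5
position: [0.4943, 0.2537, 0.1435]
ee_rot: [-0.424, 0.425, 0.566, -0.564]
ft_force: [-2.7, 0.1, 5.6]
width: 0.0165
```

```bash
python3 -m creep '[[0,[0,0.1,0],[0,0,0]],[0,[0,0.05,0],[0,0,0]],[0,[0,0,0],[0,0,0]]]'
```

```text
clock: 10.75
position: [0.4942, 0.2537, 0.142]
ee_rot: [-0.424, 0.425, 0.566, -0.565]
ft_force: [-3.3, -0.3, 6.8]
width: 0.0167
```

```bash
python3 -m creep '[[0,[0,0.1,0],[0,0,0]],[0,[0,0.1,0],[0,0,0]],[0,[0,0,0],[0,0,0]]]'
```

```text
clock: 11.0
position: [0.4942, 0.2537, 0.1399]
ee_rot: [-0.424, 0.425, 0.566, -0.565]
ft_force: [-3.5, -0.4, 5.9]
width: 0.0166
```

```bash
python3 -m creep '[[0,[0,0.1,0],[0,0,0]],[0,[0,0.1,0],[0,0,0]],[0,[0,0,0],[0,0,0]]]'
```

```text
clock: 11.25
position: [0.4942, 0.2537, 0.1379]
ee_rot: [-0.424, 0.425, 0.566, -0.565]
ft_force: [-3.5, -1.8, 6.0]
width: 0.017
```

```bash
python3 -m creep '[[0,[0,0.1,0],[0,0,0]],[0,[0,0.1,0],[0,0,0]],[0,[0,0,0],[0,0,0]]]'
```

```text
clock: 11.5
position: [0.4941, 0.2537, 0.1359]
ee_rot: [-0.424, 0.425, 0.566, -0.565]
ft_force: [-3.5, -0.1, 5.9]
width: 0.0169
```

```bash
python3 -m creep '[[0,[0,0.1,0],[0,0,0]],[0,[0,0.1,0],[0,0,0]],[0,[0,0,0],[0,0,0]]]'
```

```text
clock: 11.75
position: [0.4941, 0.2537, 0.1339]
ee_rot: [-0.424, 0.425, 0.566, -0.565]
ft_force: [-2.6, -1.4, 5.7]
width: 0.0164
```

```bash
python3 -m creep '[[0,[0,0.1,0],[0,0,0]],[0,[0,0.1,0],[0,0,0]],[0,[0,0,0],[0,0,0]]]'
```

```text
clock: 12.0
position: [0.4941, 0.2537, 0.1318]
ee_rot: [-0.424, 0.425, 0.566, -0.565]
ft_force: [-3.2, -1.8, 5.9]
width: 0.0167
```

```bash
python3 -m creep '[[0,[0,0.1,0],[0,0,0]],[0,[0,0.1,0],[0,0,0]],[0,[0,0,0],[0,0,0]]]'
```

```text
clock: 12.25
position: [0.4941, 0.2536, 0.1298]
ee_rot: [-0.424, 0.425, 0.566, -0.565]
ft_force: [-4.0, -0.9, 6.3]
width: 0.0166
```

```bash
python3 -m creep '[[0,[0,0.1,0],[0,0,0]],[0,[0,0.1,0],[0,0,0]],[0,[0,0,0],[0,0,0]]]'
```

```text
clock: 12.5
position: [0.494, 0.2536, 0.1278]
ee_rot: [-0.424, 0.425, 0.566, -0.565]
ft_force: [-3.6, -1.6, 5.7]
width: 0.0168
```

```bash
python3 -m creep '[[0,[0,0.1,0],[0,0,0]],[0,[0,0.1,0],[0,0,0]],[0,[0,0,0],[0,0,0]]]'
```

```text
clock: 12.75
position: [0.4941, 0.2537, 0.1262]
ee_rot: [-0.424, 0.425, 0.566, -0.565]
ft_force: [-3.9, -1.9, 7.1]
width: 0.0167
```

```bash
python3 -m creep '[[0,[0,0.1,0],[0,0,0]],[0,[0,0,0],[0,0,0]]]'
```

```text
clock: 12.92
position: [0.4943, 0.2537, 0.1261]
ee_rot: [-0.424, 0.425, 0.566, -0.565]
ft_force: [-5.5, -2.2, 12.2]
width: 0.0169
```

Bottom felt: position stopped at z = 0.1261 while the force rose to 12 N. Lifting straight out.

```bash
python3 -m creep '[[0,[0,-0.2,0],[0,0,0]],[0,[0,-0.3,0],[0,0,0]],[0,[0,-0.5,0],[0,0,0]],[0,[0,-0.7,0],[0,0,0]],[0,[0,-0.8,0],[0,0,0]],[0,[0,-0.8,0],[0,0,0]],[0,[0,-0.8,0],[0,0,0]],[0,[0,-0.8,0],[0,0,0]],[0,[0,-0.8,0],[0,0,0]],[0,[0,-0.8,0],[0,0,0]],[0,[0,-0.8,0],[0,0,0]],[0,[0,-0.8,0],[0,0,0]],[0,[0,-0.7,0],[0,0,0]],[0,[0,-0.4,0],[0,0,0]],[0,[0,-0.2,0],[0,0,0]],[0,[0,0,0],[0,0,0]]]'
```

```text
clock: 14.25
position: [0.4935, 0.2533, 0.2177]
ee_rot: [-0.425, 0.425, 0.566, -0.565]
ft_force: [0.4, 0.3, -1.2]
width: 0.0167
```

```bash
python3 -m creep '[[0,[-0.8,0,-0.24],[0,0,0]],[0,[-1.6,0,-0.48],[0,0,0]],[0,[-2.4,0,-0.72],[0,0,0]],[0,[-2.6,0,-0.76],[0,0,0]],[0,[-2.6,0,-0.76],[0,0,0]],[0,[-2.6,0,-0.76],[0,0,0]],[0,[-2.6,0,-0.76],[0,0,0]],[0,[-2.4,0,-0.72],[0,0,0]],[0,[-2.2,0,-0.6],[0,0,0]],[0,[-1.4,0,-0.4],[0,0,0]],[0,[-0.8,0,-0.2],[0,0,0]],[0,[-0.3,0,-0.1],[0,0,0]],[0,[0,0,0],[0,0,0]],[0,[0,0,0],[0,0,0]]]'
python3 - <<'E'
from h import *
from bench import status,vision
import cv2
s=status.get_state();w=vision.read_camera("wrist")
pickle.dump((s,w),open("w4.pkl","wb"))
print(s["position"],"hole pred",wproj(w,s,[.5605,.0415,.085]))
f=w["frame"][:,:,::-1]
a=cv2.resize(f[85:185,265:365],(400,400),interpolation=cv2.INTER_CUBIC)
b=cv2.resize(f[185:307,285:350],(320,600),interpolation=cv2.INTER_CUBIC)
o=np.zeros((600,730,3),np.uint8);o[:400,:400]=a;o[:,405:725]=b;cv2.imwrite("pics/w4c.png",o)
E
```

```text
clock: 15.42
position: [0.6174, 0.0577, 0.2172]
ee_rot: [0.425, -0.424, -0.565, 0.565]
ft_force: [-0.4, 0.1, -0.9]
width: 0.0164
[0.61743465 0.05768372 0.21720536] hole pred (np.float64(316.2390115484196), np.float64(127.94465202978255))
```

View pics/w4c.png

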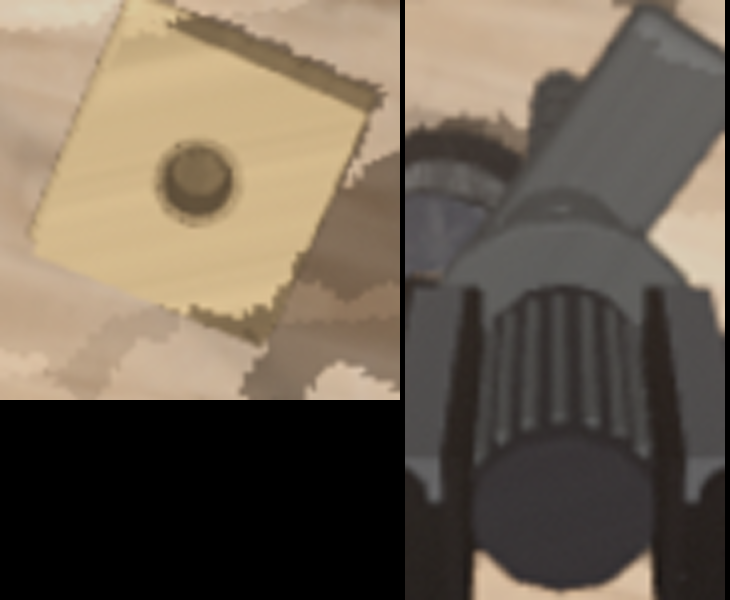

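```bash
python3 - <<'E'
from h import *
s,w=pickle.load(open("w4.pkl","rb"));z=s["position"][2];Ri=Rq(s).inv()
rel=lambda p:np.round(Ri.apply(p-s["position"])*1000,1)
print("hole",wplane(w,s,314.5,130.25,.085),rel(wplane(w,s,314.5,130.25,.085)))
for v in(200,202):print("tip",rel(wplane(w,s,315.9,v,z-.103)))
print("head",rel(wplane(w,s,285+(562-405)/4.923,185+505/4.918,z+.027)))
E
```

```text
hole [0.56288224 0.04060442 0.085     ] [ -1.2 132.2  57.1]
tip [  0.  103.    2.1]
tip [  0.  103.    0.3]
head [  0.9 -27.    1.4]
```

```bash
python3 -m creep '[[0,[-0.03,0,0.7],[0,0,0]],[0,[-0.04,0,1.2],[0,0,0]],[0,[-0.04,0,1.38],[0,0,0]],[0,[0,0,1.2],[0,0,0]],[0,[0,0,0.8],[0,0,0]],[0,[0,0,0.4],[0,0,0]],[0,[0,0,0.1],[0,0,0]],[0,[0,0,0],[0,0,0]],[0,[0,0.7,0],[0,0,0]],[0,[0,0.9,0],[0,0,0]],[0,[0,0.7,0],[0,0,0]],[0,[0,0.4,0],[0,0,0]],[0,[0,0.2,0],[0,0,0]],[0,[0,0.2,0],[0,0,0]],[0,[0,0.2,0],[0,0,0]],[0,[0,0,0],[0,0,0]]]'
```

```text
clock: 16.8
position: [0.5626, 0.0399, 0.184]
ee_rot: [0.425, -0.425, -0.565, 0.565]
ft_force: [0.6, 0.0, -1.3]
width: 0.017
```

```bash
python3 -m creep '[[0,[0.05,0.2,0],[0,0,0]],[0,[0,0.3,0],[0,0,0]],[0,[0,0.3,0],[0,0,0]],[0,[0,0.2,0],[0,0,0]],[0,[0,0,0],[0,0,0]]]';python3 -m creep '[[0,[0,0.4,0],[0,0,0]],[0,[0,0.5,0],[0,0,0]],[0,[0,0.5,0],[0,0,0]],[0,[0,0.5,0],[0,0,0]],[0,[0,0.5,0],[0,0,0]],[0,[0,0.4,0],[0,0,0]],[0,[0,0.2,0],[0,0,0]],[0,[0,0,0],[0,0,0]],[0,[0,0,0],[0,0,0]]]'
```

```text
clock: 17.22
position: [0.5621, 0.0403, 0.1737]
ee_rot: [0.425, -0.425, -0.565, 0.566]
ft_force: [0.8, -0.6, -0.7]
width: 0.0167
clock: 17.97
position: [0.5625, 0.0404, 0.1443]
ee_rot: [0.425, -0.425, -0.565, 0.565]
ft_force: [-0.0, -0.4, -1.0]
width: 0.0162
```

```bash
python3 -m creep '[[0,[0,0.3,0],[0,0,0]],[0,[0,0.3,0],[0,0,0]],[0,[0,0.2,0],[0,0,0]],[0,[0,0.1,0],[0,0,0]],[0,[0,0,0],[0,0,0]],[0,[0,0,0],[0,0,0]]]'
```

```text
clock: 18.47
position: [0.5625, 0.0404, 0.1353]
ee_rot: [0.425, -0.425, -0.565, 0.565]
ft_force: [0.2, 0.4, -1.2]
width: 0.0166
```

```bash
python3 -m creep '[[0,[0,0.05,0],[0,0,0]],[0,[0,0.05,0],[0,0,0]],[0,[0,0,0],[0,0,0]],[0,[0,0,0],[0,0,0]]]'
```

```text
clock: 18.8
position: [0.5624, 0.0404, 0.1343]
ee_rot: [-0.425, 0.425, 0.565, -0.565]
ft_force: [-0.5, 0.0, -1.0]
width: 0.0167
```

```bash
python3 -m creep '[[0,[0,0.05,0],[0,0,0]],[0,[0,0,0],[0,0,0]],[0,[0,0,0],[0,0,0]]]'
```

```text
clock: 19.05
position: [0.5625, 0.0404, 0.1338]
ee_rot: [-0.425, 0.425, 0.565, -0.565]
ft_force: [-0.7, 0.0, -1.5]
width: 0.0165
```

```bash
python3 -m creep '[[0,[0,0.04,0],[0,0,0]],[0,[0,0,0],[0,0,0]],[0,[0,0,0],[0,0,0]]]'
```

```text
clock: 19.3
position: [0.5625, 0.0404, 0.1334]
ee_rot: [0.425, -0.425, -0.565, 0.565]
ft_force: [0.1, -0.2, -1.2]
width: 0.0167
```

```bash
python3 -m creep '[[0,[0,0.04,0],[0,0,0]],[0,[0,0,0],[0,0,0]],[0,[0,0,0],[0,0,0]]]'
```

```text
clock: 19.55
position: [0.5625, 0.0404, 0.133]
ee_rot: [-0.425, 0.425, 0.565, -0.565]
ft_force: [-0.6, -0.4, -0.7]
width: 0.0164
```

```bash
python3 -m creep '[[0,[0,0.03,0],[0,0,0]],[0,[0,0,0],[0,0,0]],[0,[0,0,0],[0,0,0]]]'
```

```text
clock: 19.8
position: [0.5626, 0.0404, 0.133]
ee_rot: [-0.425, 0.425, 0.565, -0.565]
ft_force: [-0.5, -0.7, 1.3]
width: 0.0168
```

Contact at z = 0.133, against 0.1331 predicted if the setting is unchanged. Releasing and backing off straight up.

```bash
python3 -m creep '[[0.6,[0,0,0],[0,0,0]],[0.6,[0,0,0],[0,0,0]],[0.7,[0,0,0],[0,0,0]],[0.8,[0,0,0],[0,0,0]],[0.8,[0,0,0],[0,0,0]],[0.8,[0,0,0],[0,0,0]],[0.8,[0,-0.5,0],[0,0,0]],[0.8,[0,-1,0],[0,0,0]],[0.8,[0,-1.5,0],[0,0,0]],[0.8,[0,-2,0],[0,0,0]],[0.8,[0,-2,0],[0,0,0]],[0.8,[0,-2,0],[0,0,0]],[0.8,[0,-1.5,0],[0,0,0]],[0.8,[0,-0.5,0],[0,0,0]],[0.8,[0,0,0],[0,0,0]],[0.8,[0,0,0],[0,0,0]]]'
python3 - <<'E'
from h import *
from bench import status,vision
import cv2
s=status.get_state();w=vision.read_camera("wrist");c=vision.read_camera("scene")
pickle.dump((s,w,c),open("w5.pkl","wb"));print(s["position"])
a=cv2.resize(w["frame"][130:250,260:380,::-1],(500,500),interpolation=cv2.INTER_CUBIC)
b=cv2.resize(c["frame"][145:220,300:345,::-1],(300,500),interpolation=cv2.INTER_CUBIC)
cv2.imwrite("pics/w5.png",np.hstack([a,b]))
E
```

```text
clock: 21.13
position: [0.5621, 0.0404, 0.2425]
ee_rot: [-0.425, 0.425, 0.565, -0.565]
ft_force: [0.1, -0.5, 0.2]
width: 0.0679
[0.56208087 0.0404311  0.24253854]
```

View pics/w5.png

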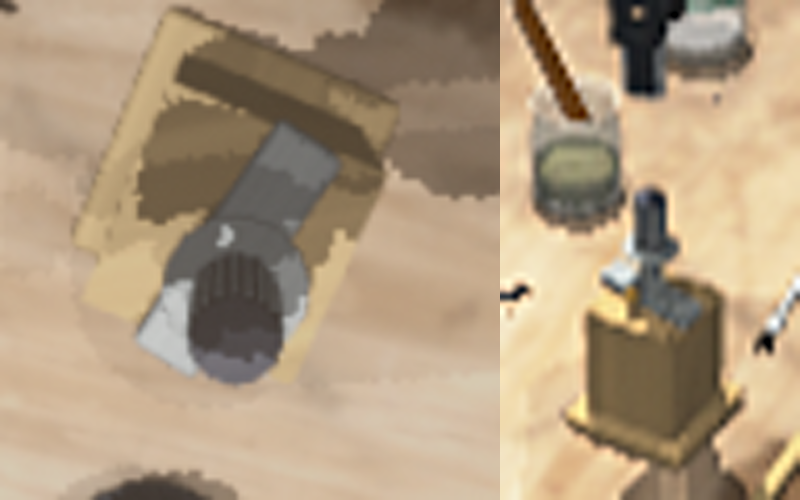

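The gauge stands upright in the stand, bridge flat on the block and rod set deeper; jaws are clear. One numeric check of the head height, then I hand in.

```bash
python3 - <<'E'
from h import *
from bench import finish_job,status
s,w,c=pickle.load(open("w5.pkl","rb"))
print("scene seen (322.5,174.2) exp",proj(c,[.561,.0415,.160]),"start-height",proj(c,[.5605,.0415,.192]))
# wrist: head top centre at crop (236,338)
print("wrist seen",260+236/500*120,130+338/500*120,"exp",wproj(w,s,[.5621,.0412,.160]))
print(status.get_state()["clock"],finish_job())
E
```

```text
scene seen (322.5,174.2) exp (np.float64(322.4904248491901), np.float64(173.83615512807975)) start-height (np.float64(322.5625324472435), np.float64(166.65339003094303))
wrist seen 316.64 211.12 exp (np.float64(316.68017296190015), np.float64(210.60391067336334))
the job is handed in; nothing more can be done
21.2333 None
```

I measured the socket of the empty brown lamp foot and put the gauge back upright in its stand, then handed the job in at 21.2 s of the 51 s allowed.

- **Measurement:** The bridge landed on the foot first. I then pushed the rod down until it stopped, with the wrist reading about 12 N in all, of which about 5 N is the rod's own drag. The rod moved about 32 mm through the bridge, which makes the socket roughly 55 mm deep. That absolute figure depends on my camera estimate of the rod's starting setting.
- **Setting kept:** On the stand, the bridge touched down at a tool height of 133.0 mm. An unchanged setting predicted 133.1 mm. After release, the head's height in the scene and wrist pictures agreed to within 1 pixel.
- **Disagreements:** The wrist camera placed the foot's socket about 1.6 mm and the stand's hole about 3.6 mm away from my other estimates. I corrected for this. There was a mild sideways rub of 3 to 5 N in the socket and none in the stand.
- **Not checked:** I kept well clear of the glass cutter and flux brush, but I did not compare their positions before and after.

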